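# Raise the sash of the cuvette hood to its height mark

## Robot

A 7-joint arm with a two-finger parallel gripper is mounted at the origin on a cart in front of the work surface, level with it; the furniture and walls round the work are solid. World frame = base frame: x ahead of the robot, y to its left, z up, the work surface at z = 0. Lengths are in m, angles in rad, forces in N, time in s.
With the tool pointing down it reaches from about 0.35 to 0.9 m from the base axis. Payload 8.1 kg.
Tool frame: the origin (TCP) lies at the very end of the fingers, on their centre line; the grasp point (between the pads) lies 19 mm behind it (arm.tcp_to_grasp is the z of the grasp point in the tool frame, in m); z points along the fingers, y is the line along which they close (so a half turn about z gives the same grasp; the last joint's range is limited). The gripper opens to 92 mm and grips with 3 to 60 N. Pads are 19 mm wide; open, the fingers measure 130 mm over their backs; the gripper's body (75 mm by 190 mm) begins 47 mm behind the grasp point.
Start: joints at [-1.422, 0.434, 0.025, 1.573, -0.012, 1.134, -0.075], TCP at [0.156, 0.605, 0.227] pointing down, gripper open.
Joint ranges: [-2.62, 2.62], [-0.44, 2.09], [-1.27, 1.32], [0.08, 2.57], [-1.32, 4.46], [0.12, 2], [-2.74, 2.74]. Speed limits (rad/s): [2.22, 2.22, 3.01, 3.01, 3.14, 3.14, 3.14].

## Interface

Orientations are given as a rotation vector (axis times angle).
In Python, from cell import readout, vision, sign_off, arm gives the robot as it stands. The module is installed in compiled form; this text tells all that it offers.
- The arm moves only by the shell command python3 -m creep 'ROWS' [FORCE]. ROWS is JSON, a list of rows, each a list of 5 numbers: the shift along the tool's x, y, z in units of 4 cm (1.0 is 4 cm), then the turn about the tool's z in units of 4 degrees (1.0 is 4 degrees), then the opening, from 0 (shut) to 1 (fully open). A call has 1 to 12 rows; each row shifts and turns the commanded pose from where the row before left it, along the tool's axes as they then stand; what a row does not reach is not made up. A row lasts 1/8 s, in which the tool goes at most 62.5 mm and 10.7 degrees, less where a joint would pass 70% of its speed; a pose out of reach is approached as far as the arm can. A call with a number of a shift or a turn outside -1 to 1 is refused whole. A call with a gripper value outside its range is refused whole. The fingers move at their own pace and stop on an object; FORCE is the grip in N (left out, the last holds). Time passes only in rows, so rows that do not move let the fingers close. It gives the time, the measured TCP pose, the force, the opening and the grip force at its end, in the units of the state.
- readout.observe(): the state, without advancing time (a new reading comes with each control period).
- vision.get_image(name): name is "scene" or "side" or "wrist"; returns a dict with "pixels" (400x640x3 uint8, blue, green, red), "z_map" (400x640 float32, m along the optical axis (not along the pixel's ray), 0 where there is no reading), "camera_matrix" (3x3 intrinsics, pixels), "position" and "rotation" of the camera in the world. Camera axes: x right, y up, looking along -z (the intrinsics and any distortion apply to the point x, -y, -z); pixel columns grow to the right and rows downward; lengths in m; the calibration is good to about 2 mm. The wrist camera is an equidistant fisheye: a pixel r from the principal point sees the ray r / f radians off the axis. A picture is of the moment at which its call begins.
- sign_off(): hands the job in; it is judged then, once.
The state is a dict: "clock": time; "joints": joint angles; "dq": joint speeds; "joint_efforts": joint torques, N m; "position": TCP position; "ee_rot": TCP orientation; "force": force on the tool from outside, world axes, zero at the start; "ft_torque": the same for the moment, N m; "width": opening from 0.0 (shut) to 1.0 (fully open); "gripper_force": force on a finger pad.
Only numpy, scipy, OpenCV 4.12 (cv2) and the standard library are available. Lean on these libraries where they do the work, as an engineer would, in place of code of your own. Each camera call takes 0.05 s, during which the arm holds its last target. There are 200 camera calls.

## Task

Two small clear bench hoods stand on the desk. On the hood that has the black cuvette block inside, push the sash up from under its metal lip until the underside of the lip is level with the point of the black pointer clip on that hood's frame, then let go and leave it there. Leave the clip and the other hood's sash as they are and do not disturb the cuvette block.

Things in the scene. Friction and masses are not known exactly. Their poses are not given: they have to be found in the camera images.
- hood_lip (a point): Sash lip of the hood to work on: level aluminium plate, 138 mm wide, 8 mm thick, at the foot of a clear pane 140 mm high, sticking out 34 mm toward the robot (26 mm in front of guides and base). Point: underside, front edge, halfway along. x level into the hood, square to the pane; y left along the lip; z up. Slides vertically, counterbalanced: about 3 N moves it either way, stays where left.
- hood_pointer (a point): Tip of the black pointer clip (14 mm wide, 16 mm high) on the front of the left guide of the hood to work on; it points right, toward the lip. Its height is the mark for the lip's underside, 25 to 105 mm above where the lip starts. The clip is clamped tight (30 N to shift it) and stays. The sash can be pushed 40 mm or more past it. Axes as the lip's.
- spare_hood_lip (a point): The same point on the sash lip of the other hood, which is alike and has its own clip, but holds a white bottle and no cuvette block. Its sash is to be left as it is. Either hood may stand on the left. Two fixed pumps, about 120 mm high, stand in front of the hoods.
- cuvette_block: Black block, 34 x 80 x 27 mm, loose inside the hood to work on; origin at the centre of its underside. It stands on that hood's grey base, 120 mm above the desk. The hood is fixed, 170 mm wide, 100 mm deep, with clear walls and, at its front corners, upright guides up to 440 mm above the desk. The lip starts 20 to 45 mm above the base's top.

How it is judged:
At the end, for the whole second after the job is handed in: The underside of the lip of the cuvette hood's sash is within 12 mm of the height of its pointer's point and stays there; the other hood's sash is within 12 mm of its starting height and the cuvette block within 20 mm of its starting place (z of hood_lip in the frame of hood_pointer between -0.012 and 0.012 m and distance of spare_hood_lip from where it was at the start of the episode below 0.012 m and distance of cuvette_block from where it was at the start of the episode below 0.02 m); the robot touches nothing.
It fails at once if the pointer clip is moved by more than 8 mm (distance of hood_pointer from where it was at the start of the episode above 0.008 m).
It fails at once if the other hood's sash is moved by more than 12 mm (distance of spare_hood_lip from where it was at the start of the episode above 0.012 m).
It fails at once if the cuvette block is moved by more than 20 mm (distance of cuvette_block from where it was at the start of the episode above 0.02 m).
It also fails if it takes over 32 s, if anything falls off the work surface, if the arm or the gripper's body presses on something with over 40 N, if the wrist force passes 120 N, or if a joint passes its speed limit or range.

## Working session

There is one attempt and no reset: what is moved stays moved. The work goes in short steps, Python scripts to look and compute and a shell command to move; the robot and the scene stay as the last step left them, time stands still between calls to the robot, and variables do not carry over. Pictures are saved under pics/ and viewed, at most 10 in all, crops included, and the job is handed in when it is done.

```bash
mkdir -p pics; cat > h.py <<'E'
import numpy as np, cv2, pickle
from cell import readout, vision
def grab(n,tag):
    d=vision.get_image(n); cv2.imwrite(f'pics/{tag}.png',d['pixels']); pickle.dump(d,open(f'{tag}.pkl','wb')); return d
def load(tag): return pickle.load(open(f'{tag}.pkl','rb'))
def ray(d,u,v):
    K=np.array(d['camera_matrix']); R=np.array(d['rotation']); 
    r=R@np.array([(u-K[0,2])/K[0,0],-(v-K[1,2])/K[1,1],-1.]); return np.array(d['position']),r
def pt(d,u,v,w=1):
    z=d['z_map'][v-w:v+w+1,u-w:u+w+1]; z=z[z>0]
    if len(z)==0: return None
    p,r=ray(d,u,v); return p+r*np.median(z)
def proj(d,P):
    K=np.array(d['camera_matrix']); c=np.array(d['rotation']).T@(np.array(P)-d['position'])
    return K[0,2]-K[0,0]*c[0]/c[2], K[1,2]+K[1,1]*c[1]/c[2]
E
python3 - <<'E'
from h import *
for n in('scene','side'):
    d=grab(n,n+'0'); print(n,d['camera_matrix'],d['position'],d['rotation'])
print(readout.observe())
E
```

```text
scene [[372.54104726   0.         328.2692816 ]
 [  0.         372.54104726 199.8383706 ]
 [  0.           0.           1.        ]] [-0.05964958  0.40366344  0.51430414] [ 0.67339509 -1.18668094 -1.79295295]
side [[420.44789204   0.         317.82092631]
 [  0.         420.44789204 208.9357528 ]
 [  0.           0.           1.        ]] [ 0.43882458 -0.73184109  0.67935565] [ 0.97517265 -0.12982896 -0.2328877 ]
{'clock': 0.1, 'joints': array([-1.42160125,  0.4351326 ,  0.02498332,  1.57398588, -0.01163769,
        1.1340495 , -0.07511422]), 'dq': array([-1.15293407e-03, -3.50110599e-03,  4.35420052e-04, -4.37916711e-03,
        7.69576680e-04,  6.59806158e-05, -6.88203054e-04]), 'joint_efforts': array([ 2.19588270e-03, -6.69132257e+01,  9.87598300e-01, -3.15151477e+01,
       -6.05030917e-02,  3.74304014e-02,  1.36662688e-04]), 'position': array([0.15564298, 0.60482768, 0.22604426]), 'ee_rot': array([-3.94633181e-01, -3.11662607e+00,  2.24272456e-03]), 'force': array([ 0.90272403,  0.53859985, -0.07113794]), 'ft_torque': array([-0.00657603,  0.04247574, -0.00276877]), 'gripper_force': 0.0, 'width': 1.001899912740399}
```

```bash
sed -i "s/R=np.array(d\['rotation'\])/R=cv2.Rodrigues(np.array(d['rotation']))[0]/; s/np.array(d\['rotation'\]).T/cv2.Rodrigues(np.array(d['rotation']))[0].T/" h.py; cat h.py | grep Rod
```

```text
K=np.array(d['camera_matrix']); R=cv2.Rodrigues(np.array(d['rotation']))[0]; 
    K=np.array(d['camera_matrix']); c=cv2.Rodrigues(np.array(d['rotation']))[0].T@(np.array(P)-d['position'])
```

View pics/scene0.png

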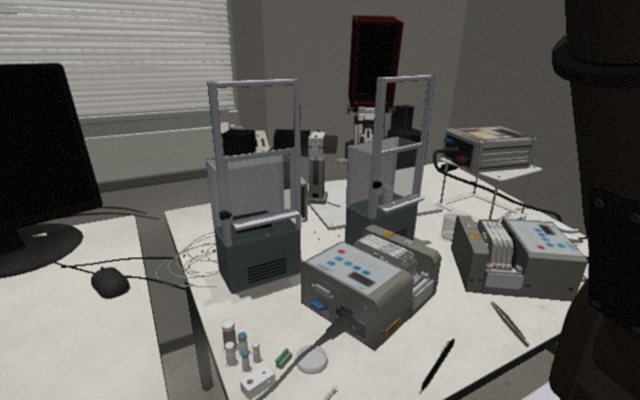

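View pics/side0.png

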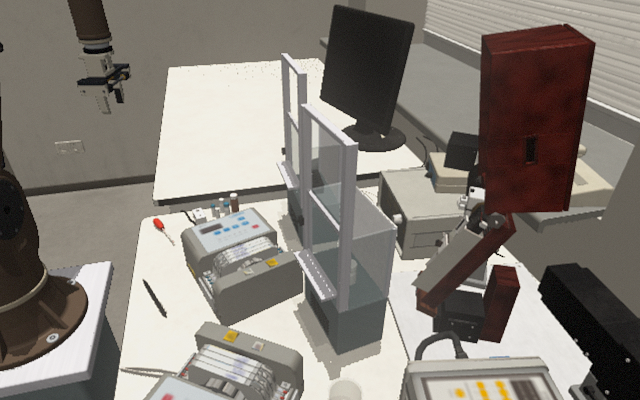

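The scene view shows the left hood (lip about (265,220), clip about (225,216)) and the right hood (lip about (395,208), clip about (376,186)). The side view seems to have a whitish item in the near (right) hood at about (352,270). I'll enlarge the hoods to check.

```bash
python3 - <<'E'
from h import *
a=load('scene0')['pixels'][135:260,195:445]; 
b=load('side0')['pixels'][140:340,260:410]
A=cv2.resize(a,None,fx=3.2,fy=3.2,interpolation=cv2.INTER_CUBIC); cv2.imwrite('pics/c1.png',cv2.convertScaleAbs(A,alpha=1.5,beta=10))
B=cv2.resize(b,None,fx=3,fy=3,interpolation=cv2.INTER_CUBIC); cv2.imwrite('pics/c2.png',cv2.convertScaleAbs(B,alpha=1.2))
E
```

```text
(no output)
```

View pics/c1.png

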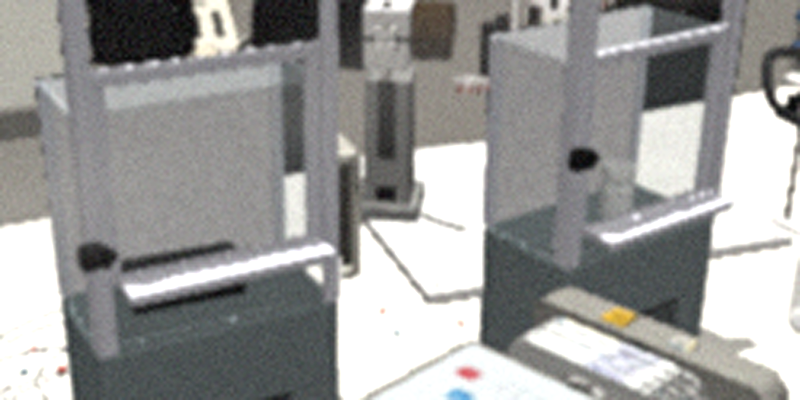

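View pics/c2.png

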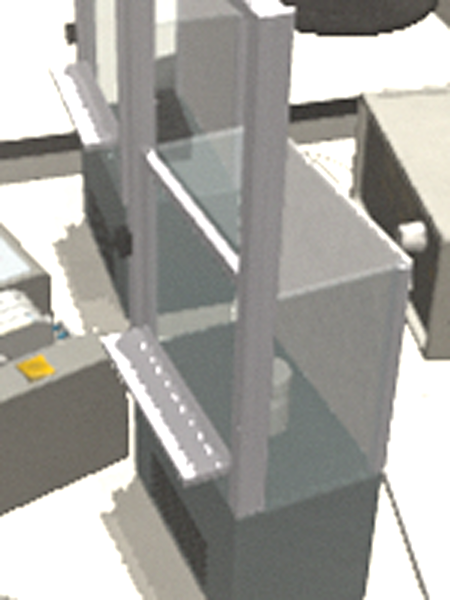

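The left hood (left half of crop 1) has the black block behind its lip, and the right hood has the white bottle. So the left hood is the target: its clip tip is at about (231,215) in the scene image, and its lip runs from about (235,228) to (299,215).

```bash
python3 - <<'E'
from h import *
np.set_printoptions(precision=3,suppress=True)
d=load('scene0')
g=d['pixels'].mean(2)
for u in range(237,300,10):
    print('col',u)
    for v in range(int(228-(u-235)*.2)-6,int(228-(u-235)*.2)+7): print(v,int(g[v,u]),pt(d,u,v,0))
print('clip');
for v in range(209,223):
    print(v,[int(g[v,u]) for u in range(214,240)], pt(d,228,v,0))
for uv in [(226,235),(228,240),(297,200),(297,180),(250,255),(285,250)]: print(uv,pt(d,*uv))
s=load('side0'); print(proj(s,pt(d,228,215)))
E
```

```text
col 237
221 90 [0.605 0.235 0.173]
222 104 [0.603 0.236 0.172]
223 120 [0.598 0.237 0.172]
224 169 [0.596 0.238 0.172]
225 193 [0.587 0.24  0.174]
226 197 [0.586 0.241 0.172]
227 167 [0.583 0.242 0.172]
228 118 [0.584 0.242 0.169]
229 88 [0.584 0.242 0.167]
230 58 [0.583 0.242 0.166]
231 26 [0.655 0.224 0.124]
232 23 [0.655 0.224 0.121]
233 35 [0.652 0.225 0.121]
col 247
219 92 [0.607 0.214 0.172]
220 96 [0.601 0.216 0.173]
221 116 [0.599 0.216 0.172]
222 169 [0.593 0.218 0.173]
223 198 [0.59  0.219 0.172]
224 192 [0.586 0.221 0.172]
225 149 [0.584 0.221 0.171]
226 98 [0.585 0.221 0.168]
227 82 [0.582 0.222 0.167]
228 61 [0.655 0.202 0.126]
229 18 [0.655 0.202 0.124]
230 10 [0.657 0.201 0.12 ]
231 37 [0.654 0.203 0.119]
col 257
217 98 [0.606 0.193 0.172]
218 109 [0.6   0.195 0.173]
219 136 [0.599 0.196 0.172]
220 178 [0.592 0.198 0.173]
221 195 [0.59  0.199 0.172]
222 189 [0.584 0.201 0.173]
223 142 [0.584 0.201 0.171]
224 94 [0.583 0.201 0.169]
225 72 [0.585 0.201 0.166]
226 47 [0.654 0.179 0.126]
227 17 [0.654 0.18  0.124]
228 13 [0.653 0.18  0.121]
229 34 [0.654 0.18  0.119]
col 2
[... 2816 characters left out ...]
84, 86, 72, 43, 34, 49, 54, 61, 82, 75] [0.608 0.252 0.18 ]
220 [83, 87, 86, 88, 90, 89, 83, 64, 63, 66, 71, 79, 86, 84, 86, 88, 84, 82, 78, 71, 72, 78, 79, 89, 98, 94] [0.609 0.252 0.178]
221 [80, 84, 83, 87, 91, 91, 88, 79, 78, 79, 82, 81, 86, 84, 91, 83, 84, 77, 87, 86, 92, 92, 92, 90, 96, 101] [0.612 0.251 0.174]
222 [78, 81, 87, 89, 87, 93, 90, 89, 82, 78, 83, 84, 84, 85, 87, 78, 85, 81, 87, 95, 96, 104, 98, 104, 94, 101] [0.611 0.251 0.172]
(226, 235) [0.609 0.258 0.145]
(228, 240) [0.609 0.255 0.133]
(297, 200) [0.613 0.1   0.19 ]
(297, 180) [0.613 0.099 0.236]
(250, 255) [0.609 0.213 0.085]
(285, 250) [0.613 0.131 0.073]
(np.float64(281.0151505324377), np.float64(152.13240220149754))
```

```bash
python3 - <<'E'
from h import *
w=grab('wrist','wrist0'); s=load('side0')
print(w['camera_matrix'],w['position'],w['rotation'])
b=cv2.resize(s['pixels'][0:130,50:160],None,fx=3,fy=3,interpolation=cv2.INTER_CUBIC)
o=np.zeros((400,800,3),np.uint8); o[:390,:330]=cv2.convertScaleAbs(b,alpha=1.4); o[:294,330:]=cv2.resize(w['pixels'],(470,294))
cv2.imwrite('pics/g.png',o)
E
```

```text
[[309.70691629   0.         317.05649823]
 [  0.         309.70691629 198.09519717]
 [  0.           0.           1.        ]] [0.0904556  0.62229992 0.38451768] [-0.21711015 -0.16677504  1.31229376]
```

View pics/g.png

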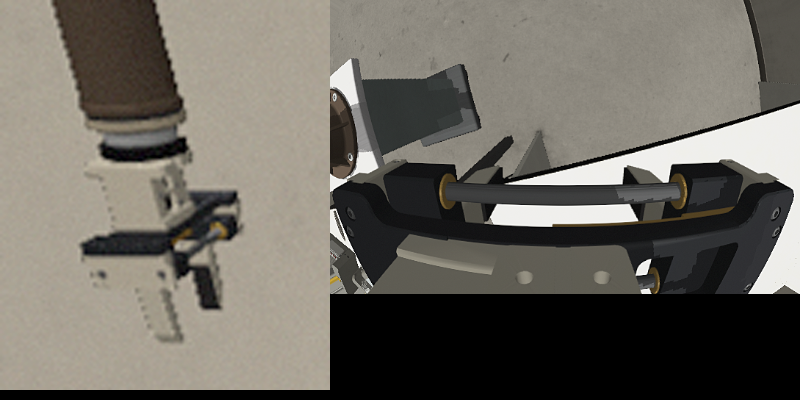

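The wrist and side views show a beige central box with black cross wings reaching out along the closing line. Their upward faces, at about (340-790,185-225) in the composite, can act as a shelf under the lip. I'll measure that shelf from the depth maps, along with the free space in front of the left hood.

```bash
python3 - <<'E'
from h import *
np.set_printoptions(precision=3,suppress=True,linewidth=160)
o=readout.observe(); Rt=cv2.Rodrigues(o['ee_rot'])[0]; print(Rt)
def cloud(d,fish=False):
    z=d['z_map'];K=d['camera_matrix'];v,u=np.mgrid[:400,:640]
    x=(u-K[0,2])/K[0,0];y=(v-K[1,2])/K[1,1]
    if fish:
        r=np.hypot(x,y)+1e-9; k=np.tan(np.minimum(r,1.4))/r; x=x*k;y=y*k
    P=np.stack([x*z,-y*z,-z],-1)@cv2.Rodrigues(d['rotation'])[0].T+d['position']
    return P,z>0
for n,f in(('side0',0),('wrist0',1)):
    P,m=cloud(load(n),f); T=(P-o['position'])@Rt
    m&=(np.abs(T[...,0])<.1)&(np.abs(T[...,1])<.13)&(T[...,2]>-.35)&(T[...,2]<.03)
    t=T[m]; print(n,len(t))
    for a in np.arange(-.30,.02,.01):
        q=t[(t[:,2]>=a)&(t[:,2]<a+.01)]
        if len(q)>3: print('z%.2f n%d'%(a,len(q)),'x',q[:,0].min(),q[:,0].max(),'y',q[:,1].min(),q[:,1].max())
# obstacles map in front of left hood, from both cams: max z per 2cm cell
H=np.full((24,34),-9.)
for n in('scene0','side0'):
    P,m=cloud(load(n)); p=P[m]; p=p[(p[:,0]>.2)&(p[:,0]<.68)&(p[:,1]>-.2)&(p[:,1]<.48)&(p[:,2]<.5)]
    np.maximum.at(H,(((p[:,0]-.2)/.02).astype(int),((.48-p[:,1])/.02).astype(int)),p[:,2])
print('cols y from .47 down by .02, rows x from .21; cm')
for i in range(24): print('%.2f'%(.21+.02*i),' '.join('%3d'%round(h*100) if h>-1 else '  .' for h in H[i]))
E
```

```text
[[-0.968  0.249 -0.   ]
 [ 0.249  0.968 -0.001]
 [-0.    -0.001 -1.   ]]
side0 3715
z-0.30 n117 x -0.042826916082799364 0.03140074659009057 y -0.04480899051436071 0.015881616039950645
z-0.29 n143 x -0.04169654565180451 0.03470450677491548 y -0.04468090769225777 0.01422060877953337
z-0.28 n140 x -0.041588961919764106 0.032753815512594445 y -0.0460643768998597 0.011937184703326813
z-0.27 n146 x -0.04235455346706371 0.037143072230772865 y -0.04296040670961295 0.01059617044078881
z-0.26 n142 x -0.04230338757190709 0.03570039502007302 y -0.04421368674638983 0.008892425068449568
z-0.25 n138 x -0.04202528971137455 0.03291649469567253 y -0.04306607325441775 0.02087698468971549
z-0.24 n136 x -0.041504455290601865 0.0339815780583465 y -0.04444729290180403 0.012444970116671174
z-0.23 n136 x -0.042136223239470603 0.03472659047221148 y -0.04439536540497807 0.018061365798083442
z-0.22 n141 x -0.043752293680467 0.03783929726016757 y -0.04484726797579056 0.017431335284036408
z-0.21 n134 x -0.042934787959312444 0.03461676350051228 y -0.0450337356022752 0.014000980665979998
z-0.20 n102 x -0.0436711251
[... 5897 characters left out ...]
   1   1   1   1   .   .   .   0   0   0  20  20  18  18  17  18  18  18  18   0   .   .   .   0   0   0   0  44  44  44  44  44  44  44
0.61   1   1   1   1   .   .   .   0   0   0  44  44  44  44  44  44  44  44  44  44   0   .   .   .   .   .   .  28  28  44  44  44  44  44
0.63   1   1   1   0   .   .   .   0   0   0  44  44  44  44  44  44  44  44  44  44   .   .   .   .   .   .   .  28  28  28  28  28  28  28
0.65   0   0   1   0   .   .   .   1   1   1  28  28  28  13  13  28  28  28  28  28   0   0   .   .   .   .   .  28  28  28  28  28  28  28
0.67   0   0   1   0   .   .   1   1   0   0  28  28  28  28  28  28  28  28  28  28   0   0   0   0   .   .   .  28  28  28  28  28  28  28
```

```bash
cat >> h.py <<'E'
def cloud(d,fish=False):
    z=d['z_map'];K=d['camera_matrix'];v,u=np.mgrid[:400,:640]
    x=(u-K[0,2])/K[0,0];y=(v-K[1,2])/K[1,1]
    if fish:
        r=np.hypot(x,y)+1e-9; k=np.tan(np.minimum(r,1.4))/r; x=x*k;y=y*k
    P=np.stack([x*z,-y*z,-z],-1)@cv2.Rodrigues(d['rotation'])[0].T+d['position']
    return P,z>0
E
python3 - <<'E'
from h import *
o=readout.observe(); Rt=cv2.Rodrigues(o['ee_rot'])[0]
for n,f in(('wrist0',1),('side0',0)):
    P,m=cloud(load(n),f); t=((P-o['position'])@Rt)[m]
    t=t[(abs(t[:,0])<.048)&(abs(t[:,1])<.108)&(t[:,2]>-.2)&(t[:,2]<-.06)]
    ys=np.arange(-.108,.108,.009); xs=np.arange(-.048,.048,.008)
    H=np.full((len(xs),len(ys)),9.); np.minimum.at(H,(((t[:,0]+.048)/.008).astype(int),((t[:,1]+.108)/.009).astype(int)),t[:,2])
    print(n,'rows x, cols y; top height mm above TCP'); print('      ',' '.join('%4d'%round(1000*y+4.5) for y in ys))
    for i,x in enumerate(xs): print('%5d  '%round(1000*x+4),' '.join('%4d'%round(-1000*h) if h<5 else '   .' for h in H[i]))
d=load('scene0');P,m=cloud(d)
q=P[m&(P[...,2]>.08)&(P[...,2]<.135)&(P[...,0]<.58)]
for x in np.arange(.34,.57,.02):
    k=q[(q[:,0]>x)&(q[:,0]<x+.02)]; print('pump x%.2f ymax %.3f zmax %.3f'%(x,k[:,1].max(),k[:,2].max())) if len(k) else 0
E
```

```text
wrist0 rows x, cols y; top height mm above TCP
       -104  -94  -86  -77  -68  -59  -50  -41  -32  -23  -14   -5    4   13   22   31   40   49   58   67   76   85   94  103
  -44      .    .    .    .    .    .    .    .    .    .    .    .    .    .    .    .    .    .    .    .    .    .    .    .
  -36      .    .    .    .    .    .    .    .    .    .    .    .    .    .    .    .    .   84    .   89    .    .    .    .
  -28      .    .    .    .    .    .    .    .    .    .    .    .    .    .    .    .   85   91   91   92   91    .    .    .
  -20      .  109    .    .    .    .    .    .    .    .    .    .    .    .    .    .   85   91  103  103  109  110  110    .
  -12      .  110  110    .    .    .    .    .    .    .    .    .    .    .    .    .    .   91   92  110  110  110  111    .
   -4      .  110  110  110    .    .   61    .    .    .    .    .    .    .    .    .    .   91   92  110  110  110  111    .
    4      .  110  111  110  110    .   73    .    .    .    .    .    .    .    .    .    .   91   91  110  110  110  110    .
   12      .  110  110  110  1
[... 2015 characters left out ...]
 .    .    .    .    .    .    .    .    .    .
   36      .  108  109  109  109    .  165  159  166  167  175  175    .    .    .    .    .    .    .    .    .    .    .    .
   44      .    .    .    .    .    .    .    .    .    .    .    .    .    .    .    .    .    .    .    .    .    .    .    .
pump x0.34 ymax 0.096 zmax 0.120
pump x0.36 ymax 0.102 zmax 0.120
pump x0.38 ymax 0.109 zmax 0.120
pump x0.40 ymax 0.116 zmax 0.120
pump x0.42 ymax 0.126 zmax 0.120
pump x0.44 ymax 0.131 zmax 0.121
pump x0.46 ymax 0.136 zmax 0.121
pump x0.48 ymax 0.140 zmax 0.121
pump x0.50 ymax 0.142 zmax 0.120
pump x0.52 ymax 0.086 zmax 0.118
pump x0.54 ymax 0.030 zmax 0.113
pump x0.56 ymax -0.042 zmax 0.135
```

Plan: use the flat wing top as the shelf. It is 110 mm above the TCP, with ends at ±96 mm and sides at ±38 mm. With the closing line at heading -30°, the wing corner goes about 16 mm under the lip, between the pump and the clip. First I'll close the fingers and turn the tool about 105.6°.

```bash
python3 -m creep '[[0,0,0,1,0],[0,0,0,1,0],[0,0,0,1,0],[0,0,0,1,0],[0,0,0,1,0],[0,0,0,1,0],[0,0,0,1,0],[0,0,0,1,0],[0,0,0,1,0],[0,0,0,1,0],[0,0,0,1,0],[0,0,0,1,0]]' 10
python3 -m creep '[[0,0,0,1,0],[0,0,0,1,0],[0,0,0,1,0],[0,0,0,1,0],[0,0,0,1,0],[0,0,0,1,0],[0,0,0,1,0],[0,0,0,1,0],[0,0,0,1,0],[0,0,0,1,0],[0,0,0,1,0],[0,0,0,1,0]]'
python3 -m creep '[[0,0,0,1,0],[0,0,0,1,0],[0,0,0,0.4,0],[0,0,0,0,0]]'
python3 -c "
from h import *
o=readout.observe();print(cv2.Rodrigues(o['ee_rot'])[0].round(3),o['joints'],o['clock'])"
```

```text
clock: 1.65
position: [0.1556, 0.6051, 0.2264]
ee_rot: [1.631, 2.685, -0.001]
force: [-0.0, -0.3, -0.4]
width: 0.007
gripper_force: 0.0
clock: 3.15
position: [0.1556, 0.6051, 0.2264]
ee_rot: [2.582, 1.789, -0.001]
force: [0.1, 0.6, -0.2]
width: 0.006
gripper_force: 0.0
clock: 3.65
position: [0.1556, 0.6052, 0.2266]
ee_rot: [2.72, 1.571, -0.0]
force: [-0.5, 0.2, 0.5]
width: 0.002
gripper_force: 0.0
[[ 0.5    0.866  0.   ]
 [ 0.866 -0.5   -0.   ]
 [-0.     0.    -1.   ]] [-1.7096853   0.45319269  0.450907    1.59976458 -0.21167878  1.1377194
 -1.73241116] 3.65
```

```bash
python3 -m creep '[[-0.27,0.74,0,0,0],[-0.27,0.74,0,0,0],[-0.27,0.74,0,0,0],[-0.27,0.74,0,0,0],[-0.27,0.74,0,0,0],[-0.27,0.74,0,0,0],[-0.27,0.74,0,0,0],[-0.27,0.74,0,0,0],[-0.27,0.74,0,0,0],[-0.27,0.74,0,0,0],[0,0,0,0,0]]'
python3 -c "
from h import *
o=readout.observe();print(cv2.Rodrigues(o['ee_rot'])[0].round(3),o['joints'],o['clock'])"
```

```text
clock: 5.03
position: [0.3597, 0.3615, 0.2271]
ee_rot: [2.723, 1.565, 0.001]
force: [-0.6, -0.5, 0.5]
width: 0.006
gripper_force: 0.0
[[ 0.503  0.864  0.001]
 [ 0.864 -0.503  0.   ]
 [ 0.     0.001 -1.   ]] [-1.33516799  0.26003099  0.55454492  1.88248728 -0.1568921   1.04154799
 -1.2436786 ] 5.025
```

```bash
python3 -m creep '[[-0.25,0.72,0,0,0],[-0.25,0.72,0,0,0],[-0.25,0.72,0,0,0],[-0.25,0.72,0,0,0],[-0.25,0.72,0,0,0],[0,0,0.6,0,0],[0,0,0.7,0,0],[0,0,0.7,0,0],[0,0,0,0,0]]'
python3 - <<'E'
from h import *
a=grab('scene','scene1')['pixels']; w=grab('wrist','wrist1')['pixels']
o=np.zeros((600,500,3),np.uint8); o[:312]=cv2.resize(a,(500,312)); o[312:]=cv2.resize(w[:369],(500,288)); cv2.imwrite('pics/s1.png',o)
E
```

```text
clock: 6.15
position: [0.456, 0.2484, 0.1452]
ee_rot: [2.72, 1.572, -0.006]
force: [1.0, -0.2, -0.5]
width: 0.005
gripper_force: 0.0
```

View pics/s1.png

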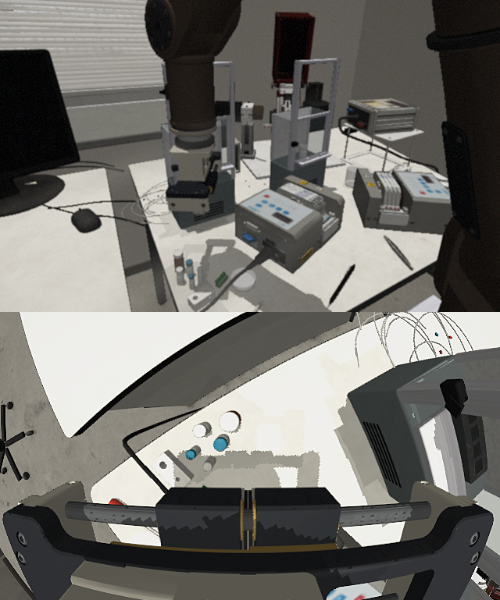

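The scene half shows the gripper in front of the left hood at about (190,185), clear of the pumps. In the wrist half the wing end is left of the hood's lip, with the clip at about (453,395). Next I'll go down below lip level.

```bash
python3 -m creep '[[0,0,0.6,0,0],[0,0,0.7,0,0],[0,0,0.7,0,0],[0,0,0.6,0,0],[0,0,0,0,0],[0,0,0,0,0]]'
python3 - <<'E'
from h import *
np.set_printoptions(precision=3,suppress=True)
d=grab('wrist','wrist2');P,m=cloud(d,True);o=readout.observe();print(o['position'],o['force'])
for lab,(a,b) in {'clip':((.592,.606),(.235,.27)),'lip':((.57,.606),(.10,.26))}.items():
    g=d['pixels'].mean(2); k=m&(P[...,0]>a[0])&(P[...,0]<a[1])&(P[...,1]>b[0])&(P[...,1]<b[1])&(P[...,2]>.155)&(P[...,2]<.25)
    if lab=='clip': k&=g<50
    q=P[k]; print(lab,len(q),np.percentile(q,[2,50,98],axis=0) if len(q) else '')
E
```

```text
clock: 7.0
position: [0.4585, 0.249, 0.0442]
ee_rot: [-2.721, -1.57, -0.003]
force: [0.4, -0.2, -0.5]
width: 0.007
gripper_force: 0.0
[0.459 0.249 0.044] [ 0.521 -0.496  1.105]
clip 0 
lip 0
```

View pics/wrist2.png

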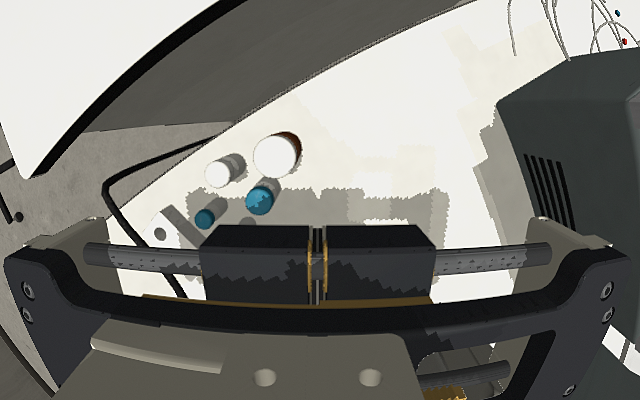

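The wrist view now shows only the wing and the hood base at right, (500-640,100-350). The lip is out of its field, so I'll use the scene camera for checks. Next I slide in under the lip, then raise it most of the way.

```bash
python3 -m creep '[[0,0.38,0,0,0],[0,0.38,0,0,0],[0,0.38,0,0,0],[0,0,0,0,0],[0,0,0,0,0]]'
python3 -m creep '[[0,0,-0.1,0,0],[0,0,-0.1,0,0],[0,0,-0.1,0,0],[0,0,-0.1,0,0],[0,0,-0.1,0,0],[0,0,0,0,0],[0,0,0,0,0]]'
python3 - <<'E'
from h import *
d=grab('scene','scene2'); s=grab('side','side2')
o=np.zeros((600,640,3),np.uint8); o[:340]=cv2.resize(d['pixels'][120:248,180:420],(640,340)); o[340:,:400]=cv2.resize(s['pixels'][120:250,190:390],(400,260)); cv2.imwrite('pics/s2.png',o)
for u in (277,287,297):
    for v in range(200,222):
        p=pt(d,u,v,0)
        if p is not None and p[0]<.597: print(u,v,p.round(3))
E
```

```text
clock: 7.68
position: [0.4968, 0.2254, 0.0425]
ee_rot: [-2.721, -1.569, 0.001]
force: [0.1, 0.2, 0.0]
width: 0.008
gripper_force: 0.0
clock: 8.55
position: [0.4972, 0.2254, 0.0628]
ee_rot: [2.721, 1.57, 0.0]
force: [0.1, -0.4, -0.8]
width: 0.005
gripper_force: 0.0
277 200 [0.46  0.204 0.27 ]
277 201 [0.458 0.205 0.269]
277 202 [0.462 0.204 0.266]
277 203 [0.464 0.203 0.263]
277 204 [0.459 0.205 0.264]
277 205 [0.457 0.206 0.263]
277 206 [0.46  0.205 0.26 ]
277 207 [0.458 0.206 0.259]
277 208 [0.458 0.206 0.257]
277 209 [0.487 0.195 0.241]
277 210 [0.485 0.196 0.24 ]
277 211 [0.481 0.197 0.24 ]
277 212 [0.48  0.197 0.239]
277 213 [0.479 0.198 0.237]
277 214 [0.476 0.199 0.237]
277 215 [0.472 0.201 0.237]
277 216 [0.468 0.202 0.238]
277 217 [0.466 0.203 0.237]
277 218 [0.466 0.203 0.235]
277 219 [0.467 0.203 0.233]
277 220 [0.466 0.203 0.231]
277 221 [0.466 0.203 0.229]
287 210 [0.596 0.131 0.179]
287 211 [0.593 0.132 0.179]
287 212 [0.587 0.135 0.18 ]
287 213 [0.585 0.135 0.178]
287 214 [0.586 0.135 0.175]
287 215 [0.585 0.136 0.174]
297 208 [0.597 0.107 0.179]
297 209 [0.591 0.11  0.179]
297 211 [0.587 0.112 0.177]
297 212 [0.586 0.112 0.175]
297 213 [0.587 0.112 0.172]
```

View pics/s2.png

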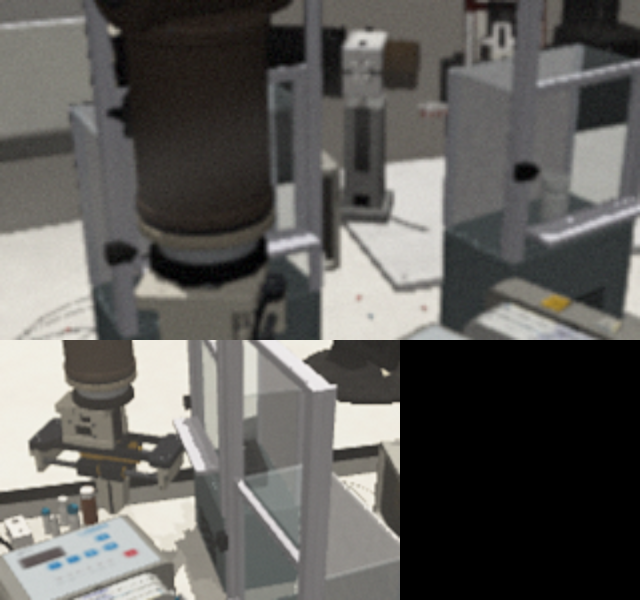

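The side inset shows the wing corner under the target's lip at (190,445), and the lip's left end still sits below the clip. The depth map gives the lip top at 0.179, which is 7 mm up, so the wing is lifting it. It needs about 22 mm more.

```bash
python3 -m creep '[[0,0,-0.1,0,0],[0,0,-0.1,0,0],[0,0,-0.1,0,0],[0,0,-0.1,0,0],[0,0,-0.1,0,0],[0,0,-0.05,0,0],[0,0,0,0,0],[0,0,0,0,0]]'
cat > m.py <<'E'
import sys
from h import *
d=grab('scene',sys.argv[1]);P,m=cloud(d)
k=P[m&(P[...,0]>.58)&(P[...,0]<.598)&(P[...,1]>.105)&(P[...,1]<.14)&(P[...,2]>.14)&(P[...,2]<.25)]
print('right end z pct',np.percentile(k[:,2],[5,50,90,98]).round(4),len(k))
g=d['pixels'].mean(2)
c=P[m&(g<40)&(P[...,0]>.595)&(P[...,0]<.606)&(P[...,1]>.235)&(P[...,1]<.275)&(P[...,2]>.17)&(P[...,2]<.22)]
print('clip',len(c),np.percentile(c,[2,50,98],axis=0).round(4) if len(c) else '')
E
python3 m.py scene3
```

```text
clock: 9.65
position: [0.4977, 0.2258, 0.085]
ee_rot: [2.721, 1.57, 0.002]
force: [-0.2, 0.5, 0.0]
width: 0.007
gripper_force: 0.0
right end z pct [0.1948 0.1999 0.2015 0.2019] 89
clip 61 [[0.5992 0.2508 0.1866]
 [0.6012 0.2602 0.1942]
 [0.6046 0.2674 0.2005]]
```

The lip top is at 0.2015, so its underside is at 0.1935, and the clip's mid-height is 0.194. They are level. Now I drop the wing, back out, and check again.

```bash
python3 -m creep '[[0,0,0.3,0,0],[0,0,0.4,0,0],[0,-0.5,0,0,0],[0,-0.6,0,0,0],[0,-0.6,0,0,0],[-0.2,-0.6,-0.6,0,0],[-0.2,-0.6,-0.8,0,0],[0,-0.6,-0.8,0,0],[0,-0.6,-0.8,0,0],[0,-0.6,0,0,0],[0,0,0,0,0],[0,0,0,0,0]]'
python3 m.py scene4
python3 - <<'E'
from h import *
d=load('scene4'); a=cv2.resize(d['pixels'][135:260,195:445],None,fx=3.2,fy=3.2,interpolation=cv2.INTER_CUBIC); cv2.imwrite('pics/s4.png',cv2.convertScaleAbs(a,alpha=1.5,beta=10))
E
```

```text
clock: 11.2
position: [0.3261, 0.3054, 0.1764]
ee_rot: [2.72, 1.571, -0.001]
force: [0.6, 0.1, 0.4]
width: 0.006
gripper_force: 0.0
right end z pct [0.1944 0.2    0.2016 0.2019] 88
clip 0
```

View pics/s4.png

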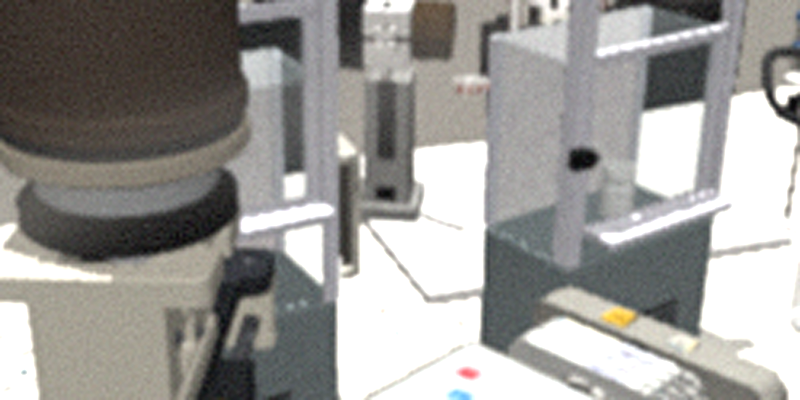

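The gripper is clear. The visible end of the target's lip, (240-333,215), has stayed at 0.2016, and the other hood looks unchanged (lip at (600-730,220)). I'm handing in.

```bash
python3 -c "
from cell import sign_off
print(sign_off())"
```

```text
the job is handed in; nothing more can be done
None
```

I raised the left hood's sash (the one with the cuvette block) until the lip's underside was at about 0.1935 m, against about 0.194 m for the pointer tip. It stayed there after the gripper backed clear, the other hood looked unchanged, and I handed in at about 11 s; the hand-in returned no verdict, and the arm hid the clip and block in the last view.

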